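# Set the iris of the drawing spotlight and switch it on

### The job

Push the upright black post of the spotlight's iris lever round its arc until the lever arm is lined up over the thin steel index bar that is clipped to the lamp's rim, then press the round button of the separate grey switch box right down and let it go. Only push and press with the fingers: the lamp stands loose and must not be lifted or shifted, the index clip must stay where it is, and the other things on the table are left alone.

Things in the scene. Friction and masses are not known exactly. Their poses are not given: they have to be found in the camera images.
- lamp: squat dark steel drum lamp, loose on the table, about 2 kg, shining upward: foot 210 mm across, drum 176 mm across, flat top 75 mm above the table, with white scale ticks every 10 degrees round the side where the lever is. Origin at the centre of the underside, z up; its z axis is also the axis of the iris ring. The lever and scale are on its -x side
- lever_post (a point): centre of the top of the black upright post on the end of the iris lever: post 14 mm in diameter, from 90 to 132 mm above the table, 118 mm from the lamp's axis. It stands on the end of an aluminium arm (10 mm wide, 88 to 94 mm above the table) that runs radially outward from the ring (112 mm across, top 88 mm high) on top of the lamp to 124 mm from the axis. x axis: along the arm towards the lamp's axis. About 1 N at the post turns the ring; it stays where it is left
- iris (a joint): angle of the iris ring about the lamp's upright axis, rad, anticlockwise seen from above; 0: the lever points along the lamp's -x; stops at -1.1 and 1.1
- index_end (a point): outer end of the top of the steel index bar, 140 mm from the lamp's axis and 84 mm above the table. The bar is 5 mm wide, runs radially from 85 to 140 mm from the axis, and passes 4 mm beneath the lever arm; it sits on a 26 mm wide steel clip that is fixed tightly to the drum's rim. x axis: along the bar towards the lamp's axis. Never moves against the lamp unless forced
- switchbox: grey plastic box 84 x 84 x 30 mm fixed to the table, left or right of the lamp; origin at the centre of its underside
- switch_top (a point): centre of the top of the round white spring button, 36 mm across, on top of the switch box; 6 mm travel, 5 N when fully down
- switch (a joint): how far the button is pressed, m, 0 (up) to 0.006 (down)
- paint_bottle: green, white-capped paint bottle, 60 mm across and 115 mm tall, on the opposite side of the lamp from the switch box; origin under its centre; leave alone
- brush_jar: glass jar of brushes, 80 mm across, about 220 mm tall with the brushes; origin under its centre; leave alone
- tape: roll of paper tape lying flat, 70 mm across and 25 mm high; origin under its centre; leave alone
- cone: white plaster drawing cone, 72 mm across and 95 mm tall; origin under its centre; leave alone
- water_jar: open glass, 70 mm across and 80 mm tall; origin under its centre; leave alone
- palette: flat wooden palette with paint dots, about 170 mm across and 6 mm thick; origin under its centre; leave alone
- lino_block: wooden printing block 70 x 45 x 30 mm; origin under its centre; leave alone
There are look-alikes about, which are no part of the job. Of the things like the lamp, leave any that is green; of the rest the larger one is meant.

How it is judged (in metres and radians):
On the way, in this order (a step that is already met when the one before it is completed fails the run):
1. the iris lever is lined up with the index bar and at rest (angle between the x axis of lever_post and the x axis of index_end, either way round below 0.06 rad and velocity of joint iris between -0.05 and 0.05 rad/s), for 0.3 s.
2. the switch button is pressed down while the lever is lined up (value of joint switch above 0.0045 m and angle between the x axis of lever_post and the x axis of index_end, either way round below 0.06 rad), for 0.05 s.
At the end, for the whole second after the job is handed in: The lever arm is within 0.06 rad (3.4 degrees, 7 mm at the post) of the index bar, the button has been pressed afterwards and has sprung back up, and the lamp stands upright, at rest, within 15 mm of where it was, the index bar's end within 20 mm (angle between the x axis of lever_post and the x axis of index_end, either way round below 0.06 rad and value of joint switch below 0.002 m and linear speed of lamp below 0.01 m/s and angle between lamp's own z axis and vertical below 0.03 rad and distance of lamp from where it was at the start of the episode below 0.015 m and distance of index_end from where it was at the start of the episode below 0.02 m); the robot touches nothing.
It fails at once if the lamp is lifted, tipped or shifted by more than 15 mm (height (world z) of lamp above 0.006 m or distance of lamp from where it was at the start of the episode above 0.015 m or angle between lamp's own z axis and vertical above 0.08 rad).
It fails at once if the end of the index bar is moved by more than 20 mm (distance of index_end from where it was at the start of the episode above 0.02 m).
It fails at once if another thing on the table is moved by more than 20 mm (distance of any of paint_bottle, brush_jar, tape, cone, water_jar, palette, lino_block from where it was at the start of the episode above 0.02 m).
It also fails if it takes over 58 s, if anything falls off the work surface, if the arm or the gripper's body presses on something with over 40 N, if the wrist force passes 120 N, or if a joint passes its speed limit or range.

### The arm

A 6-joint arm with a two-finger parallel gripper is mounted at the origin on the work surface. World frame = base frame: x ahead of the robot, y to its left, z up, the work surface at z = 0. Lengths are in m, angles in degrees, forces in N, time in s.
With the tool pointing down it reaches from about 0.4 to 0.825 m from the base axis. Payload 7 kg.
Tool frame: the origin (TCP) lies at the very end of the fingers, on their centre line; the grasp point (between the pads) lies behind it (r.grasp_offset is the z of the grasp point in the tool frame, in m); z points along the fingers, y is the direction in which the jaws open and shut (so a half turn about z gives the same grasp; the last joint's range is limited). The gripper opens to 88 mm and grips with 3 to 60 N. Pads are 19 mm wide; open, the fingers measure 130 mm over their backs; the gripper's body (78 mm by 193 mm) begins 47 mm behind the grasp point.
Start: joints at [88.299, 20.546, 0.682, 0, -70.136, -16.507], TCP at [0.211, 0.641, 0.227] pointing down, gripper open.
Joint ranges: [-176.03, 176.03], [-82.01, 121.73], [-58.28, 71.71], [-173.87, 95.51], [-174.79, -0.11], [-173.66, 173.66]. Speed limits (degrees/s): [136.94, 136.94, 172.46, 180, 180, 180].

### API

Orientations are given as [roll, pitch, yaw] about the fixed x, y, z axes, in that order (R = Rz(yaw) Ry(pitch) Rx(roll)).
In Python, from plant import r gives the robot as it stands. The module is installed in compiled form; this text tells all that it offers.
- The arm moves only by the tool servo_tool, never from a script. Its argument "targets" is a list of rows, each an object of numbers: "dx", "dy", "dz": the shift along the world's x, y, z in cm; "spin": the turn about the world's z in rad; "grip": the opening in per cent of the stroke, from 0 (shut) to 100 (fully open). A call has exactly 10 rows; each row is the pose to reach, as a shift and turn from the pose commanded when the call began; what a row does not reach only later rows make up. A row lasts 1/12 s, in which the tool goes at most 41.7 mm and 7.16 degrees, less where a joint would pass 70% of its speed; a pose out of reach is approached as far as the arm can. A call with a gripper value outside its range is refused whole. The fingers move at their own pace and stop on an object; "squeeze" is the grip in N (left out, the last holds). Time passes only in rows, so rows that repeat a pose let the fingers close, or fill a call up. It gives the time, the measured TCP pose, the force and the opening at its end, in the units of the state.
- r.get_state(): the state, without advancing time (a new reading comes with each control period).
- r.capture(name): name is "scene" or "side" or "wrist"; returns the picture (420x560x3 uint8, blue, green, red); there is no depth.
- r.get_calibration(name): a dict with "K" (3x3 intrinsics, pixels), "extrinsics" (4x4, takes a point from camera to world coordinates). Camera axes: x right, y down, z forward; pixel columns grow to the right and rows downward; lengths in m; the calibration is good to about 2 mm. A picture is of the moment at which its call begins: read the wrist's pose just before it. get_calibration takes no time and is no camera call; for the wrist camera it gives the pose at the moment of the call.
- r.close_job(): hands the job in, once; it reports no verdict.
Trained networks look in the newest picture that a camera, given by its name, has taken for a name from the list of things; names that differ only in an ending like _2 or _b are one class to them, and where a whole thing is asked for, a point or a joint stands for the part that bears it (a point fixed in the world has none). Each returns a list of dicts, best first, with "p" (0 to 1); they miss things now and then, are a little off and sometimes report something else, mostly with a low value. They report only what shows in the picture. A call takes as long as a camera call. They do not tell look-alikes from the thing itself.
- r.cut_out(name, camera): "mask" (420x560 bool, what is visible of it) and "extent" ([left, top, right, bottom] in pixels, round what is visible of it).
The state is a dict: "time_s": time; "joints": joint angles; "qd": joint speeds; "joint_torque": joint torques, N m; "tcp_pos": TCP position; "eef_rot": TCP orientation; "contact_force": force on the tool from outside, world axes, zero at the start; "moment": the same for the moment, N m; "gripper_width": finger opening in m.
Only numpy, scipy, OpenCV 4.12 (cv2) and the standard library are available. Lean on these libraries where they do the work, as an engineer would, in place of code of your own. Each camera call takes 0.05 s, during which the arm holds its last target. There are 200 camera calls.

## Working session

There is one attempt and no reset: what is moved stays moved. The work goes in short steps, Python scripts to look and compute and a tool call to move; the robot and the scene stay as the last step left them, time stands still between calls to the robot, and variables do not carry over. Pictures are saved under pics/ and viewed, about 8 in all and at most 12, crops included, and the job is handed in when it is done.

Besides the shell and the picture viewer there is one more tool, called after "Emit:" as a command line: name --argument value ..., lists and objects as JSON in quotes. servo_tool: Moves the arm, as the interface text tells. Its arguments: {"type":"object","properties":{"targets":{"type":"array"},"squeeze":{"type":"number"}},"required":["targets"]}

```bash
mkdir -p pics; cat > h.py <<'E'
import numpy as np,cv2
from plant import r
def ray(cam,u,v,z):
    c=r.get_calibration(cam);K=np.array(c["K"]);T=np.array(c["extrinsics"])
    d=T[:3,:3]@np.linalg.solve(K,[u,v,1.]);o=T[:3,3]
    return o+d*(z-o[2])/d[2]
def proj(cam,p):
    c=r.get_calibration(cam);K=np.array(c["K"]);T=np.linalg.inv(np.array(c["extrinsics"]))
    q=K@(T[:3,:3]@np.array(p)+T[:3,3]);return q[:2]/q[2]
E
python3 - <<'E'
from h import *
a=r.capture("scene");b=r.capture("side")
cv2.imwrite("pics/scene.png",cv2.resize(a,(800,600)));cv2.imwrite("pics/side.png",cv2.resize(b,(800,600)))
for c in("scene","side"):
  T=r.get_calibration(c)["extrinsics"];print(c,np.round(np.array(T),2).tolist())
  for n in("lamp","lever_post","index_end","switchbox","switch_top"):
    print(n,[(round(d["p"],2),np.round(d["extent"]).tolist()) for d in r.cut_out(n,c)])
print(r.get_state()["time_s"])
E
```

```text
scene [[-0.04, 0.66, -0.75, 1.36], [1.0, 0.02, -0.03, 0.04], [-0.0, -0.75, -0.66, 0.85], [0.0, 0.0, 0.0, 1.0]]
lamp [(0.85, [341.0, 134.0, 402.0, 204.0]), (0.68, [237.0, 199.0, 311.0, 277.0]), (0.59, [161.0, 151.0, 204.0, 189.0]), (0.33, [171.0, 208.0, 185.0, 223.0])]
lever_post [(0.69, [361.0, 205.0, 388.0, 243.0]), (0.61, [254.0, 202.0, 310.0, 245.0]), (0.61, [170.0, 157.0, 193.0, 167.0]), (0.55, [357.0, 135.0, 393.0, 176.0])]
index_end [(0.42, [255.0, 209.0, 264.0, 214.0])]
switchbox [(0.68, [162.0, 212.0, 195.0, 238.0])]
switch_top [(0.46, [168.0, 212.0, 185.0, 221.0])]
side [[0.77, -0.5, 0.4, -0.11], [-0.64, -0.59, 0.49, -0.73], [-0.01, -0.63, -0.77, 1.32], [0.0, 0.0, 0.0, 1.0]]
lamp [(0.73, [261.0, 332.0, 318.0, 400.0]), (0.66, [258.0, 189.0, 329.0, 256.0]), (0.6, [112.0, 181.0, 193.0, 244.0])]
lever_post [(0.86, [267.0, 335.0, 303.0, 380.0]), (0.78, [260.0, 186.0, 319.0, 225.0]), (0.73, [111.0, 190.0, 172.0, 214.0])]
index_end [(0.61, [286.0, 233.0, 297.0, 246.0]), (0.32, [388.0, 249.0, 447.0, 297.0])]
switchbox [(0.57, [329.0, 282.0, 368.0, 321.0])]
switch_top []
0.6
```

View pics/scene.png

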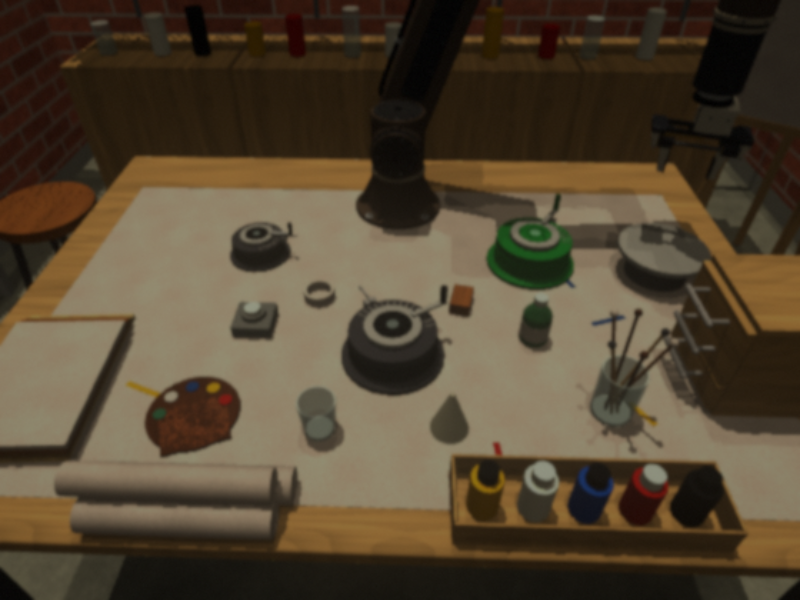

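View pics/side.png

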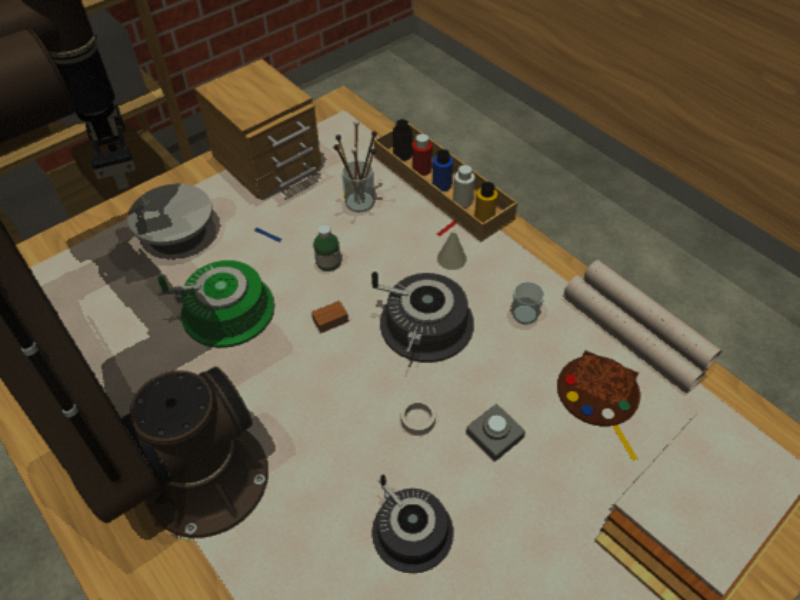

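The big dark lamp is at scene (393,340) and side (427,312) in 800-wide pixels. Its lever post is at scene (444,290) and side (375,277). The index bar end is at scene (362,290) and side (409,370), and the switch box at scene (254,315) and side (497,427).

```bash
python3 - <<'E'
from h import *
P={"ring_c":(.088,(392,324),(428,299)),"post":(.132,(444,288),(375,275)),"index":(.084,(361,290),(409,370)),"switch":(.038,(254,308),(498,423)),"lino":(.03,(462,293),(330,312)),"tape":(.02,(320,292),(418,417)),"bottlecap":(.115,(541,298),(324,231)),"jar":(.08,(316,397),(528,290))}
for n,(z,a,b) in P.items():
    print(n,*[np.round(ray(c,u*.7,v*.7,z)[:2],3) for c,(u,v) in(("scene",a),("side",b))])
for c in("scene","side"):
  for d in r.cut_out("index_end",c)+r.cut_out("switchbox",c): print(c,d["extent"])
a=r.capture("side")[160:340,230:390];b=r.capture("scene")[180:290,150:350]
cv2.imwrite("pics/crop.png",np.hstack([cv2.resize(a,(400,450),interpolation=2),np.vstack([cv2.resize(b,(400,220),interpolation=2),np.zeros((230,400,3),np.uint8)])]))
E
```

```text
ring_c [0.569 0.006] [0.569 0.005]
post [0.51  0.105] [0.502 0.102]
index [ 0.465 -0.063] [ 0.422 -0.105]
switch [ 0.478 -0.292] [ 0.494 -0.289]
lino [0.405 0.154] [0.411 0.153]
tape [ 0.4   -0.163] [ 0.39 -0.17]
bottlecap [0.515 0.296] [0.506 0.293]
jar [ 0.746 -0.118] [ 0.756 -0.112]
scene [255.2, 209.1, 263.7, 213.6]
scene [162.3, 212.3, 194.9, 238.3]
side [286.1, 233.1, 296.6, 246.2]
side [388.2, 248.6, 446.9, 296.8]
side [328.7, 282.4, 367.7, 320.9]
```

View pics/crop.png

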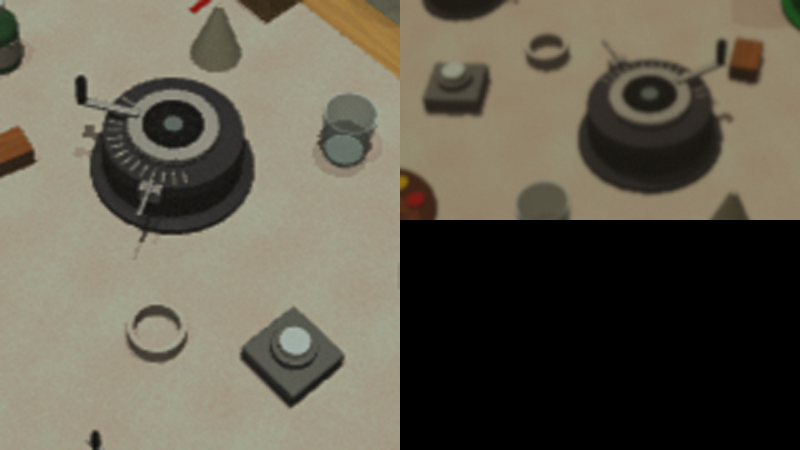

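The crop shows the index bar running from the clip near side-crop (150,185) to its end near (141,213). What lies beyond that is shadow. In the scene crop its end is near (605,42). The lever post is at side-crop (81,80).

```bash
python3 - <<'E'
from h import *
c0=np.array([.569,.0055])
def show(n,p): d=p[:2]-c0; print(n,np.round(p,3),"r",round(np.hypot(*d),3),"ang",round(np.degrees(np.arctan2(d[1],d[0])),1))
show("idx side",ray("side",230+140.5*.4,160+214*.4,.084)); show("idx side mid",ray("side",230+146*.4,160+197*.4,.084))
show("idx scene",ray("scene",150+205*.5,180+41*.5,.084)); show("idx scene net",ray("scene",255.2,209,.084))
show("post side",ray("side",230+82*.4,160+80*.4,.132)); show("post scene",ray("scene",150+321*.5,180+42*.5,.132))
print(r.get_state()["eef_rot"])
# ring centre via bright/dark disc: rim of lamp top ellipse from predicted
for z,R in((.088,.056),(.0,.105)):
  for c in("scene","side"):
    print(c,z,[np.round(proj(c,[c0[0]+R*np.cos(t),c0[1]+R*np.sin(t),z])).astype(int).tolist() for t in np.radians([0,90,180,270])])
E
```

```text
idx side [ 0.452 -0.069  0.084] r 0.139 ang -147.6
idx side mid [ 0.472 -0.055  0.084] r 0.114 ang -148.1
idx scene [ 0.454 -0.064  0.084] r 0.135 ang -148.8
idx scene net [ 0.492 -0.053  0.084] r 0.097 ang -142.6
post side [0.504 0.103 0.132] r 0.117 ang 123.6
post scene [0.508 0.104 0.132] r 0.116 ang 121.7
[-1.79995353e+02  3.97786172e-03 -1.82096291e+01]
scene 0.088 [[274, 241], [295, 227], [275, 213], [254, 226]]
side 0.088 [[313, 200], [288, 199], [286, 219], [312, 220]]
scene 0.0 [[273, 277], [311, 249], [276, 224], [239, 248]]
side 0.0 [[323, 210], [278, 207], [274, 244], [321, 247]]
```

Emit:
servo_tool --targets '[{"dx": 2,"dy": -3.3,"spin": -0.08,"grip": 50},{"dx": 4,"dy": -6.6,"spin": -0.16,"grip": 50},{"dx": 6,"dy": -9.9,"spin": -0.24,"grip": 50},{"dx": 8,"dy": -13.2,"spin": -0.32,"grip": 50},{"dx": 10,"dy": -16.5,"spin": -0.4,"grip": 50},{"dx": 12,"dy": -19.8,"spin": -0.48,"grip": 50},{"dx": 14,"dy": -23.1,"spin": -0.56,"grip": 50},{"dx": 16,"dy": -26.4,"spin": -0.64,"grip": 50},{"dx": 18,"dy": -29.7,"spin": -0.68,"grip": 50},{"dx": 20,"dy": -33,"spin": -0.68,"grip": 50}]'

```text
validation failed for argument at $.ta...
```

Emit:
servo_tool --targets '[{"dx": 1.6,"dy": -3.5,"grip": 50},{"dx": 3.2,"dy": -7,"grip": 50},{"dx": 4.8,"dy": -10.5,"grip": 50},{"dx": 6.4,"dy": -14,"grip": 50},{"dx": 8,"dy": -17.5,"grip": 50},{"dx": 9.5,"dy": -20.7,"grip": 50},{"dx": 9.5,"dy": -20.7,"grip": 50},{"dx": 9.5,"dy": -20.7,"grip": 50},{"dx": 9.5,"dy": -20.7,"grip": 50},{"dx": 9.5,"dy": -20.7,"grip": 50}]'

```text
validation failed for argument at $.ta...
```

```bash
python3 - <<'E'
from h import *
s=r.get_state();print(s["tcp_pos"],s["eef_rot"],s["gripper_width"],s["time_s"],r.grasp_offset,s["joints"])
cv2.imwrite("pics/w1.png",r.capture("wrist"))
print("pred post",proj("wrist",[.506,.1035,.132]),"idx",proj("wrist",[.452,-.068,.084]),"ctr",proj("wrist",[.569,.0055,.088]))
for n in("lever_post","index_end"): print(n,[(round(d["p"],2),np.round(d["extent"]).tolist()) for d in r.cut_out(n,"wrist")])
E
```

```text
[0.21091526 0.64118692 0.22658938] [-1.79995353e+02  3.97786172e-03 -1.82096291e+01] 0.08739188289085409 0.9 -0.0188 [ 8.82984709e+01  2.05431075e+01  6.81925184e-01 -2.65116595e-03
 -7.01332318e+01 -1.65071994e+01]
pred post [1298.62395679 -823.65457811] idx [1357.61718003 -586.19558833] ctr [1358.67963672 -940.0344545 ]
lever_post [(0.56, [537.0, 15.0, 560.0, 188.0])]
index_end [(0.7, [525.0, 140.0, 557.0, 196.0])]
```

View pics/w1.png

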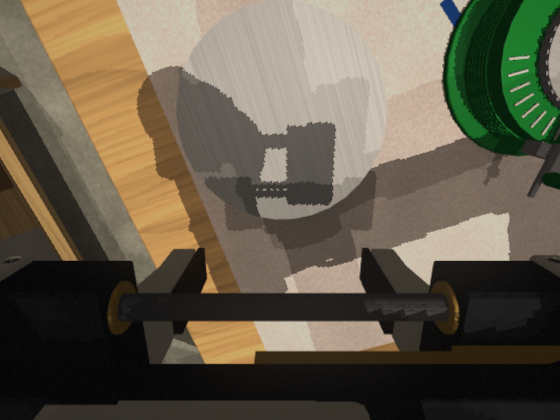

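The moves were refused, so the arm is still at its start pose and the wrist picture shows only a pan and the green lamp. My rows probably need every key, so I'll fill them all in.

Emit:
servo_tool --targets '[{"dx": 2,"dy": -3.3,"dz": 0,"spin": -0.08,"grip": 50},{"dx": 4,"dy": -6.6,"dz": 0,"spin": -0.16,"grip": 50},{"dx": 6,"dy": -9.9,"dz": 0,"spin": -0.24,"grip": 50},{"dx": 8,"dy": -13.2,"dz": 0,"spin": -0.32,"grip": 50},{"dx": 10,"dy": -16.5,"dz": 0,"spin": -0.4,"grip": 50},{"dx": 12,"dy": -19.8,"dz": 0,"spin": -0.48,"grip": 50},{"dx": 14,"dy": -23.1,"dz": 0,"spin": -0.56,"grip": 50},{"dx": 16,"dy": -26.4,"dz": 0,"spin": -0.64,"grip": 50},{"dx": 18,"dy": -29.7,"dz": 0,"spin": -0.68,"grip": 50},{"dx": 20,"dy": -33,"dz": 0,"spin": -0.68,"grip": 50}]'

```text
time_s: 1.88
tcp_pos: [0.4115, 0.3095, 0.227]
eef_rot: [-180.0, 0.0, -57.3]
contact_force: [1.1, 0.0, -1.1]
gripper_width: 0.0441
```

Emit:
servo_tool --targets '[{"dx": 1.6,"dy": -3.5,"dz": 0,"spin": 0,"grip": 50},{"dx": 3.2,"dy": -7,"dz": 0,"spin": 0,"grip": 50},{"dx": 4.8,"dy": -10.5,"dz": 0,"spin": 0,"grip": 50},{"dx": 6.4,"dy": -14,"dz": 0,"spin": 0,"grip": 50},{"dx": 8,"dy": -17.5,"dz": 0,"spin": 0,"grip": 50},{"dx": 9.5,"dy": -20.7,"dz": 0,"spin": 0,"grip": 50},{"dx": 9.5,"dy": -20.7,"dz": 0,"spin": 0,"grip": 50},{"dx": 9.5,"dy": -20.7,"dz": 0,"spin": 0,"grip": 50},{"dx": 9.5,"dy": -20.7,"dz": 0,"spin": 0,"grip": 50},{"dx": 9.5,"dy": -20.7,"dz": 0,"spin": 0,"grip": 50}]'

```text
time_s: 2.72
tcp_pos: [0.5057, 0.1049, 0.2266]
eef_rot: [-180.0, 0.0, -57.1]
contact_force: [-0.5, 0.2, -1.3]
gripper_width: 0.0441
```

```bash
python3 - <<'E'
from h import *
s=r.get_state();print(s["tcp_pos"],s["eef_rot"],s["gripper_width"],s["time_s"],s["joints"])
cv2.imwrite("pics/w2.png",r.capture("wrist"))
print("pred post",proj("wrist",[.506,.1035,.132]),"idx",proj("wrist",[.452,-.068,.084]),"ctr",proj("wrist",[.569,.0055,.088]))
for n in("lever_post","index_end"): print(n,[(round(d["p"],2),np.round(d["extent"]).tolist()) for d in r.cut_out(n,"wrist")])
E
```

```text
[0.50569112 0.10489872 0.22663902] [-1.79987111e+02  6.69679234e-03 -5.71240148e+01] 0.04410776499384631 2.7167 [ 3.35144190e+01  5.52314326e+00 -1.90656148e+01 -7.20698255e-03
 -6.53982792e+01 -6.35435021e-01]
pred post [283.79951365 209.29985362] idx [439.81492719  69.4061347 ] ctr [284.01989724  66.74501794]
lever_post [(0.57, [217.0, 0.0, 349.0, 219.0])]
index_end []
```

View pics/w2.png

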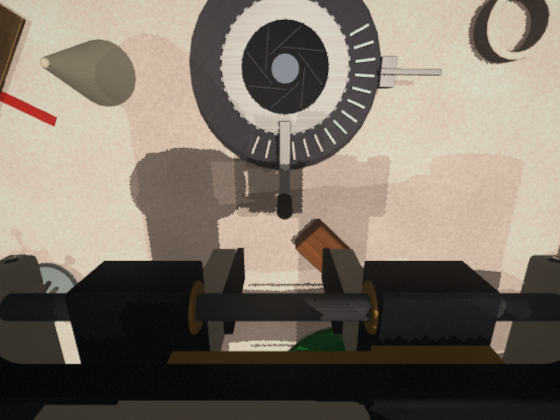

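The wrist view confirms the estimates: post top at (285,209), ring centre (285,68), index bar from (396,71) to (441,72). All are within about 3 px of the prediction.

```bash
python3 - <<'E'
from h import *
c=ray("wrist",285,68,.088);i=ray("wrist",441,72,.084);i2=ray("wrist",397,71.5,.084);p=ray("wrist",285,210,.132)
a=lambda d:np.degrees(np.arctan2(d[1],d[0]))
print(c,i,p,np.hypot(*(i-c)[:2]),np.hypot(*(p-c)[:2]),a(i-c),a(i-i2),a(p-c))
c=c[:2];t=np.radians(a((i-c.tolist().__add__([0])) if 0 else i-np.append(c,0))) 
print("target post",c+.118*np.array([np.cos(t),np.sin(t)]))
# TCP trail: finger gap half 22, post rad 7 -> lead: tcp ahead by 15mm tangential
for k in np.arange(122,213,10):
  q=np.radians(k);print(k,np.round((c+.118*np.array([np.cos(q),np.sin(q)])-[.5057,.1049])*100,1))
E
```

```text
[0.56777028 0.0059866  0.088     ] [ 0.44975131 -0.06691538  0.084     ] [0.50479077 0.10355819 0.132     ] 0.1387197740330435 0.11613197127691095 -148.29578822153624 -147.73100613902133 122.84101958896751
target post [ 0.46737913 -0.05602643]
122 [-0.   0.1]
132 [-1.7 -1.1]
142 [-3.1 -2.6]
152 [-4.2 -4.4]
162 [-5.  -6.2]
172 [-5.5 -8.2]
182 [ -5.6 -10.3]
192 [ -5.3 -12.3]
202 [ -4.7 -14.3]
212 [ -3.8 -16.1]
```

Emit:
servo_tool --targets '[{"dx": 0,"dy": 0,"dz": -2.5,"spin": 0,"grip": 50},{"dx": 0,"dy": -0.1,"dz": -5,"spin": 0,"grip": 50},{"dx": 0,"dy": -0.1,"dz": -7.5,"spin": 0,"grip": 50},{"dx": 0,"dy": -0.1,"dz": -9.5,"spin": 0,"grip": 50},{"dx": 0,"dy": -0.1,"dz": -11,"spin": 0,"grip": 50},{"dx": 0,"dy": -0.1,"dz": -12.2,"spin": 0,"grip": 45},{"dx": 0,"dy": -0.1,"dz": -12.2,"spin": 0,"grip": 30},{"dx": 0,"dy": -0.1,"dz": -12.2,"spin": 0,"grip": 30},{"dx": 0,"dy": -0.1,"dz": -12.2,"spin": 0,"grip": 30},{"dx": 0,"dy": -0.1,"dz": -12.2,"spin": 0,"grip": 30}]'

```text
time_s: 3.7
tcp_pos: [0.5065, 0.1038, 0.1056]
eef_rot: [-179.9, -0.0, -57.1]
contact_force: [-0.1, -0.3, -0.2]
gripper_width: 0.0267
```

Emit:
servo_tool --targets '[{"dx": -0.7,"dy": -0.25,"dz": 0,"spin": 0.07,"grip": 30},{"dx": -1.4,"dy": -0.75,"dz": 0,"spin": 0.14,"grip": 30},{"dx": -2.0,"dy": -1.3,"dz": 0,"spin": 0.21,"grip": 30},{"dx": -2.55,"dy": -1.9,"dz": 0,"spin": 0.28,"grip": 30},{"dx": -3.1,"dy": -2.5,"dz": 0,"spin": 0.35,"grip": 30},{"dx": -3.55,"dy": -3.2,"dz": 0,"spin": 0.42,"grip": 30},{"dx": -4.0,"dy": -3.9,"dz": 0,"spin": 0.49,"grip": 30},{"dx": -4.4,"dy": -4.6,"dz": 0,"spin": 0.56,"grip": 30},{"dx": -4.75,"dy": -5.35,"dz": 0,"spin": 0.63,"grip": 30},{"dx": -5.0,"dy": -6.15,"dz": 0,"spin": 0.7,"grip": 30}]'

```text
time_s: 4.53
tcp_pos: [0.4565, 0.042, 0.1057]
eef_rot: [-179.9, -0.1, -16.8]
contact_force: [0.4, 1.7, 0.6]
gripper_width: 0.0262
```

Emit:
servo_tool --targets '[{"dx": -0.25,"dy": -0.8,"dz": 0,"spin": 0.07,"grip": 30},{"dx": -0.4,"dy": -1.6,"dz": 0,"spin": 0.14,"grip": 30},{"dx": -0.5,"dy": -2.4,"dz": 0,"spin": 0.21,"grip": 30},{"dx": -0.55,"dy": -3.25,"dz": 0,"spin": 0.28,"grip": 30},{"dx": -0.55,"dy": -4.05,"dz": 0,"spin": 0.35,"grip": 30},{"dx": -0.5,"dy": -4.9,"dz": 0,"spin": 0.42,"grip": 30},{"dx": -0.4,"dy": -5.7,"dz": 0,"spin": 0.49,"grip": 30},{"dx": -0.25,"dy": -6.5,"dz": 0,"spin": 0.56,"grip": 30},{"dx": 0,"dy": -7.3,"dz": 0,"spin": 0.63,"grip": 30},{"dx": 0.3,"dy": -8.05,"dz": 0,"spin": 0.7,"grip": 30}]'

```text
time_s: 5.37
tcp_pos: [0.4595, -0.0389, 0.1057]
eef_rot: [180.0, -0.1, 23.3]
contact_force: [-0.1, 0.5, 1.1]
gripper_width: 0.0263
```

Emit:
servo_tool --targets '[{"dx": 0.2,"dy": -0.4,"dz": 0,"spin": 0.04,"grip": 30},{"dx": 0.4,"dy": -0.8,"dz": 0,"spin": 0.08,"grip": 30},{"dx": 0.6,"dy": -1.2,"dz": 0,"spin": 0.12,"grip": 30},{"dx": 0.8,"dy": -1.6,"dz": 0,"spin": 0.16,"grip": 30},{"dx": 1.0,"dy": -1.9,"dz": 0,"spin": 0.19,"grip": 30},{"dx": 1.1,"dy": -2.1,"dz": 0,"spin": 0.21,"grip": 30},{"dx": 1.15,"dy": -2.2,"dz": 0,"spin": 0.21,"grip": 30},{"dx": 1.15,"dy": -2.2,"dz": 0,"spin": 0.21,"grip": 30},{"dx": 1.15,"dy": -2.2,"dz": 0,"spin": 0.21,"grip": 30},{"dx": 1.15,"dy": -2.2,"dz": 0,"spin": 0.21,"grip": 30}]'

```text
time_s: 6.2
tcp_pos: [0.4704, -0.0608, 0.1048]
eef_rot: [180.0, -0.0, 35.1]
contact_force: [0.2, -0.8, 0.2]
gripper_width: 0.026
```

```bash
python3 - <<'E'
from h import *
s=r.get_state();print(s["tcp_pos"],s["eef_rot"],s["contact_force"],s["time_s"])
cv2.imwrite("pics/w3.png",r.capture("wrist"))
print("pred post",proj("wrist",[.4674,-.056,.132]),"idx",proj("wrist",[.4498,-.0669,.084]),"ctr",proj("wrist",[.5678,.006,.088]))
E
```

```text
[ 0.47044647 -0.06075737  0.10483246] [ 1.79989883e+02 -2.19577320e-02  3.50513796e+01] [ 0.19413673 -0.7985198   0.17878096] 6.2
pred post [270.83179088 290.35184215] idx [272.07720111 276.69584743] ctr [284.78936377  36.03053857]
```

View pics/w3.png

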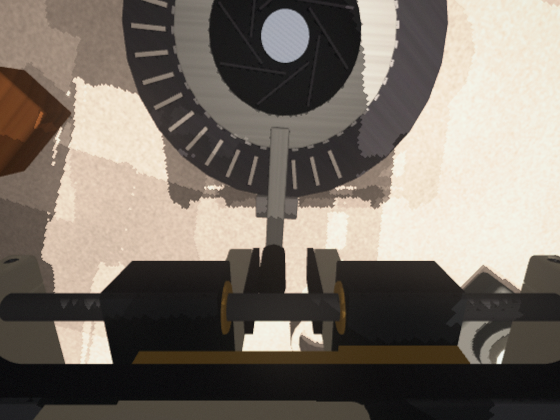

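The arm runs from (280,130) to (275,240), and the clip (257–297, rows 197–217) is centred under it, so the lever looks lined up. I'll raise the tool straight up and check from above.

Emit:
servo_tool --targets '[{"dx": 0,"dy": 0,"dz": 0,"spin": 0,"grip": 40},{"dx": 0,"dy": 0,"dz": 0,"spin": 0,"grip": 40},{"dx": 0,"dy": 0,"dz": 1,"spin": 0,"grip": 40},{"dx": 0,"dy": 0,"dz": 3,"spin": 0,"grip": 40},{"dx": 0,"dy": 0,"dz": 6,"spin": 0,"grip": 40},{"dx": 0,"dy": 0,"dz": 9,"spin": 0,"grip": 40},{"dx": 0,"dy": 0,"dz": 12,"spin": 0,"grip": 40},{"dx": 0,"dy": 0,"dz": 12,"spin": 0,"grip": 40},{"dx": 0,"dy": 0,"dz": 12,"spin": 0,"grip": 40},{"dx": 0,"dy": 0,"dz": 12,"spin": 0,"grip": 40}]'

```text
time_s: 7.08
tcp_pos: [0.47, -0.0608, 0.2242]
eef_rot: [-180.0, -0.0, 35.1]
contact_force: [0.5, 0.3, -0.7]
gripper_width: 0.0348
```

```bash
python3 - <<'E'
from h import *
cv2.imwrite("pics/w4.png",cv2.resize(r.capture("wrist")[:280,100:500],(800,560),interpolation=2))
print("pred post",proj("wrist",[.4674,-.056,.132]),"idx",proj("wrist",[.4498,-.0669,.084]),"ctr",proj("wrist",[.5678,.006,.088]))
print(ray("side",498*.7,423*.7,.038))
for c in("scene","wrist"):
  r.capture(c)
  for n in("switchbox","switch_top"):
    for d in r.cut_out(n,c): 
      v,u=np.nonzero(d["mask"]);print(c,n,round(d["p"],2),np.round(d["extent"]),ray(c,u.mean(),v.mean(),.038))
E
```

```text
pred post [276.3457027  210.87782845] idx [276.27643103 215.18010534] ctr [284.37353877  65.09833733]
[ 0.49388804 -0.28923648  0.038     ]
scene switchbox 0.6 [161. 211. 195. 237.] [ 0.51194513 -0.28507094  0.038     ]
scene switchbox 0.57 [234. 192. 306. 276.] [0.57807311 0.00421887 0.038     ]
scene switch_top 0.68 [169. 213. 184. 221.] [ 0.47736112 -0.29429446  0.038     ]
wrist switchbox 0.61 [398. 226. 486. 282.] [ 0.51126761 -0.26701558  0.038     ]
```

View pics/w4.png

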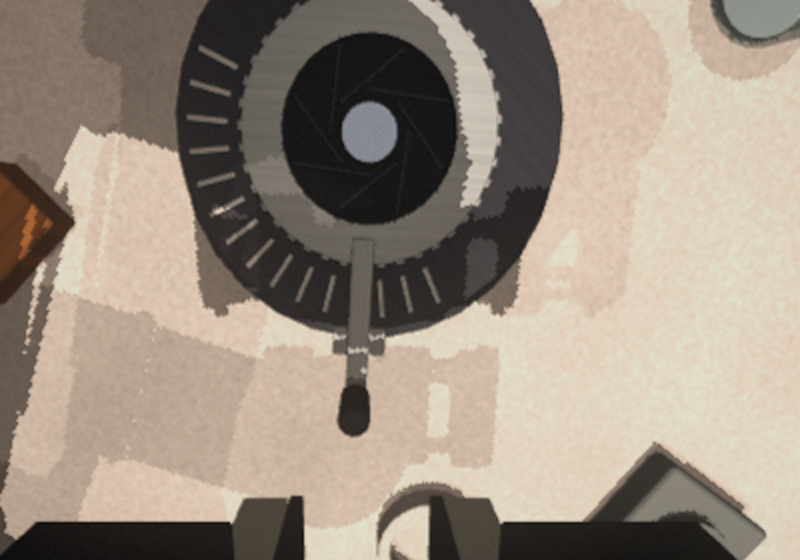

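The post top is at crop (354,418), which is full-picture (277,209) against a predicted (276,211). The arm covers the bar and is centred on the clip (333–384), so the lever is lined up. Now the switch.

Emit:
servo_tool --targets '[{"dx": 0.2,"dy": -3.5,"dz": 0,"spin": 0,"grip": 0},{"dx": 0.4,"dy": -7,"dz": 0,"spin": 0,"grip": 0},{"dx": 0.6,"dy": -10.5,"dz": 0,"spin": 0,"grip": 0},{"dx": 0.8,"dy": -14,"dz": 0,"spin": 0,"grip": 0},{"dx": 1,"dy": -17.5,"dz": 0,"spin": 0,"grip": 0},{"dx": 1.2,"dy": -20,"dz": 0,"spin": 0,"grip": 0},{"dx": 1.5,"dy": -23,"dz": 0,"spin": 0,"grip": 0},{"dx": 1.5,"dy": -23,"dz": 0,"spin": 0,"grip": 0},{"dx": 1.5,"dy": -23,"dz": 0,"spin": 0,"grip": 0},{"dx": 1.5,"dy": -23,"dz": 0,"spin": 0,"grip": 0}]'

```text
time_s: 8.27
tcp_pos: [0.4851, -0.2908, 0.224]
eef_rot: [-179.9, 0.0, 35.0]
contact_force: [1.0, 0.6, -0.3]
gripper_width: 0.0006
```

```bash
python3 - <<'E'
from h import *
s=r.get_state();print(s["tcp_pos"],s["gripper_width"])
cv2.imwrite("pics/w5.png",r.capture("wrist"))
for n in("switchbox","switch_top"):
    for d in r.cut_out(n,"wrist"): 
      e=d["extent"];print(n,round(d["p"],2),np.round(e),[ray("wrist",(e[0]+e[2])/2,(e[1]+e[3])/2,z) for z in(.038,.05)])
# triangulate scene/side
A=[];b=[]
for c,u,v in(("scene",176.5,217),("side",348.6,297)):
  k=r.get_calibration(c);T=np.array(k["extrinsics"]);d=T[:3,:3]@np.linalg.solve(np.array(k["K"]),[u,v,1.]);d/=np.linalg.norm(d)
  M=np.eye(3)-np.outer(d,d);A.append(M);b.append(M@T[:3,3])
print(np.linalg.lstsq(np.vstack(A),np.hstack(b),rcond=None)[0])
E
```

```text
[ 0.4850989  -0.29083299  0.22396528] 0.0005949222711494868
switchbox 0.71 [237. 133. 334. 227.] [array([ 0.49235868, -0.28919394,  0.038     ]), array([ 0.49451943, -0.28754454,  0.05      ])]
switch_top 0.81 [269. 170. 304. 205.] [array([ 0.48630157, -0.29516261,  0.038     ]), array([ 0.48867371, -0.29330047,  0.05      ])]
[ 0.48942147 -0.29257223  0.04290628]
```

View pics/w5.png

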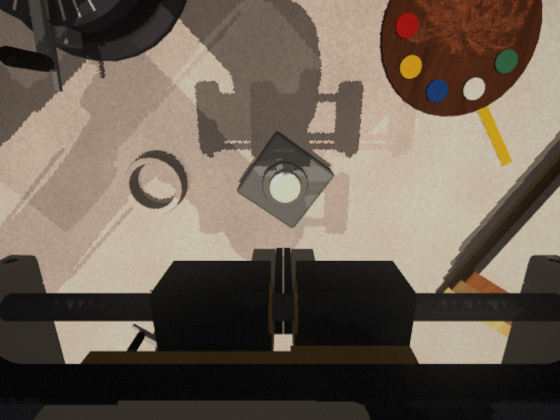

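The white button is at (286,187), which gives about (0.487, -0.294) with its top near z 0.043. Next I'll descend above it.

Emit:
servo_tool --targets '[{"dx": 0.2,"dy": -0.3,"dz": -2.5,"spin": 0,"grip": 0},{"dx": 0.2,"dy": -0.3,"dz": -5,"spin": 0,"grip": 0},{"dx": 0.2,"dy": -0.3,"dz": -8,"spin": 0,"grip": 0},{"dx": 0.2,"dy": -0.3,"dz": -11,"spin": 0,"grip": 0},{"dx": 0.2,"dy": -0.3,"dz": -13.5,"spin": 0,"grip": 0},{"dx": 0.2,"dy": -0.3,"dz": -15,"spin": 0,"grip": 0},{"dx": 0.2,"dy": -0.3,"dz": -16,"spin": 0,"grip": 0},{"dx": 0.2,"dy": -0.3,"dz": -17,"spin": 0,"grip": 0},{"dx": 0.2,"dy": -0.3,"dz": -17.4,"spin": 0,"grip": 0},{"dx": 0.2,"dy": -0.3,"dz": -17.4,"spin": 0,"grip": 0}]'

```text
time_s: 9.25
tcp_pos: [0.4877, -0.2934, 0.0505]
eef_rot: [-180.0, -0.0, 35.1]
contact_force: [-0.7, 1.2, 2.8]
gripper_width: 0.0006
```

Emit:
servo_tool --targets '[{"dx": 0,"dy": 0,"dz": -0.1,"spin": 0,"grip": 0},{"dx": 0,"dy": 0,"dz": -0.2,"spin": 0,"grip": 0},{"dx": 0,"dy": 0,"dz": -0.3,"spin": 0,"grip": 0},{"dx": 0,"dy": 0,"dz": -0.4,"spin": 0,"grip": 0},{"dx": 0,"dy": 0,"dz": -0.5,"spin": 0,"grip": 0},{"dx": 0,"dy": 0,"dz": -0.6,"spin": 0,"grip": 0},{"dx": 0,"dy": 0,"dz": -0.7,"spin": 0,"grip": 0},{"dx": 0,"dy": 0,"dz": -0.7,"spin": 0,"grip": 0},{"dx": 0,"dy": 0,"dz": -0.7,"spin": 0,"grip": 0},{"dx": 0,"dy": 0,"dz": -0.7,"spin": 0,"grip": 0}]'

```text
time_s: 10.08
tcp_pos: [0.4881, -0.294, 0.0459]
eef_rot: [179.9, -0.1, 35.1]
contact_force: [-5.1, 9.1, 23.5]
gripper_width: 0.0002
```

Emit:
servo_tool --targets '[{"dx": 0,"dy": 0,"dz": 0.1,"spin": 0,"grip": 0},{"dx": 0,"dy": 0,"dz": 0.2,"spin": 0,"grip": 0},{"dx": 0,"dy": 0,"dz": 0.3,"spin": 0,"grip": 0},{"dx": 0,"dy": 0,"dz": 0.4,"spin": 0,"grip": 0},{"dx": 0,"dy": 0,"dz": 0.5,"spin": 0,"grip": 0},{"dx": 0,"dy": 0,"dz": 0.5,"spin": 0,"grip": 0},{"dx": 0,"dy": 0,"dz": 0.5,"spin": 0,"grip": 0},{"dx": 0,"dy": 0,"dz": 0.5,"spin": 0,"grip": 0},{"dx": 0,"dy": 0,"dz": 0.5,"spin": 0,"grip": 0},{"dx": 0,"dy": 0,"dz": 0.5,"spin": 0,"grip": 0}]'

```text
time_s: 10.92
tcp_pos: [0.4879, -0.294, 0.0486]
eef_rot: [180.0, -0.0, 35.1]
contact_force: [1.4, 0.1, 3.7]
gripper_width: 0.0005
```

At z 0.0505, 0.0486 and 0.0459 the force was 2.8, 3.7 and 23.5 N. That is the spring followed by a hard stop, so the button bottomed. Releasing and lifting away.

Emit:
servo_tool --targets '[{"dx": 0,"dy": 0,"dz": 0.5,"spin": 0,"grip": 0},{"dx": 0,"dy": 0,"dz": 1,"spin": 0,"grip": 0},{"dx": 0,"dy": 0,"dz": 3,"spin": 0,"grip": 0},{"dx": 0,"dy": 0,"dz": 6,"spin": 0,"grip": 0},{"dx": 0,"dy": 0,"dz": 10,"spin": 0,"grip": 0},{"dx": 0,"dy": 0,"dz": 14,"spin": 0,"grip": 0},{"dx": 0,"dy": 0,"dz": 17,"spin": 0,"grip": 0},{"dx": 0,"dy": 0,"dz": 18,"spin": 0,"grip": 0},{"dx": 0,"dy": 0,"dz": 18,"spin": 0,"grip": 0},{"dx": 0,"dy": 0,"dz": 18,"spin": 0,"grip": 0}]'

```text
time_s: 11.75
tcp_pos: [0.4868, -0.2936, 0.2286]
eef_rot: [-180.0, -0.0, 35.0]
contact_force: [0.0, 0.2, -0.0]
gripper_width: 0.0003
```

```bash
python3 - <<'E'
from h import *
print(r.get_state()["tcp_pos"])
a=r.capture("side")[160:340,230:390];b=r.capture("scene")[180:290,150:350]
cv2.imwrite("pics/crop2.png",np.hstack([cv2.resize(a,(400,450),interpolation=2),np.vstack([cv2.resize(b,(400,220),interpolation=2),cv2.resize(r.capture("wrist"),(400,230))])]))
E
```

```text
[ 0.48676793 -0.29363869  0.22856845]
```

View pics/crop2.png

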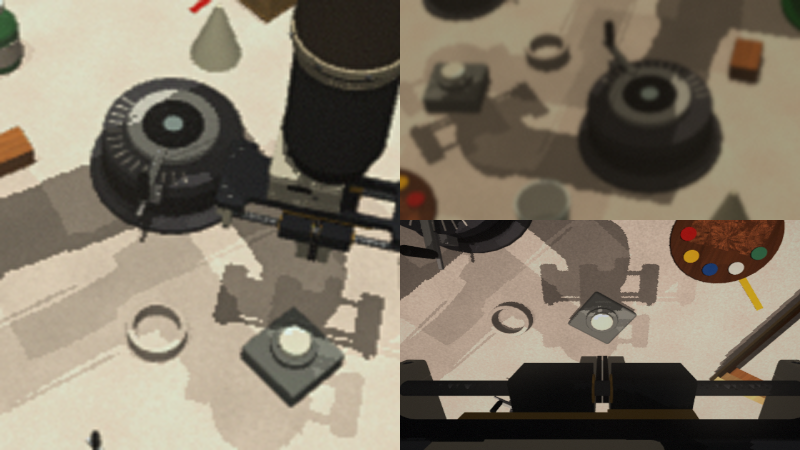

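The lamp is where it was, with side-crop centre (172,124) as before. The lever lies over the bar, the button is up, and the gripper is clear.

```bash
python3 -c "
from plant import r
print(r.close_job(),r.get_state()['time_s'])"
```

```text
the job is handed in; nothing more can be done
the job is handed in; nothing more can be done
```

The lever is lined up over the index bar, the switch button has been pressed and let go, and the job is handed in at about 12 s of the 58 s allowed. No verdict is reported.

- **Lever:** I lowered the part-open fingers either side of the post and pushed it about 89° anticlockwise round its arc, then lifted straight off. From above, the arm covered the bar and the post was within about 2 px of where it should be.
- **Button:** I pressed it with closed fingers. Force rose from about 3–4 N on the spring to 23.5 N at a hard stop, which I took as fully down. I then lifted clear, the contact force read zero, and the button looked up in the last picture.
- **Lamp and other things:** the lamp was at the same place in the side view before and after, and the nearby objects looked unmoved.

Two things went differently from plan. The first two move calls were refused because their rows lacked some keys, so nothing moved. The button top turned out to be at about 0.052 m, not the 0.038–0.043 m I had estimated from the pictures, so contact came earlier than expected.

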